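# Pot, snap-cap and hang up the fossil chips

## Task

Put the fossil chips lying on the cork mat away for storage, each alone in a white pot of its own: lay the chip in the pot, close the pot with a snap cap by pinching the cap's two tabs, setting it fully home on the rim and letting the tabs spring out under the lip, and hang the closed pot by its hanger on a free peg of the rack, past the peg's swinging keeper, so that the keeper drops shut behind the hanger and the pot hangs still. Pots and caps that are not needed may stay where they are; do not disturb the vial and the tape measure.

Things in the scene. Friction and masses are not known exactly. Their poses are not given: they have to be found in the camera images.
- chip1: a dark brown fossil chip, 22 mm long (along its x), 17 to 18 mm wide (y) and 16 mm high, lying with its origin at the centre of its underside; 2 or 3 such chips lie on the 3 mm cork mat, taken across their width from above (an absent one has no pose)
- chip2: a dark brown fossil chip, 22 mm long (along its x), 17 to 18 mm wide (y) and 16 mm high, lying with its origin at the centre of its underside; 2 or 3 such chips lie on the 3 mm cork mat, taken across their width from above (an absent one has no pose)
- chip3: a dark brown fossil chip, 22 mm long (along its x), 17 to 18 mm wide (y) and 16 mm high, lying with its origin at the centre of its underside; 2 or 3 such chips lie on the 3 mm cork mat, taken across their width from above (an absent one has no pose)
- pot1: white round pot, about 140 g; three alike stand on the table (hanger: see pot2). Origin: centre of its underside, z up. 72 mm outer diameter, 42 mm high, 4 mm floor, open on top; the rim has an inward lip 4 mm thick with a round mouth of 55 mm; below the lip the bore is 66 mm
- pot2: same as pot1. The flat aluminium hanger on every pot's +x side: x = 38 to 46 mm (8 mm thick), 38 mm wide in y, top at z = 89 mm. Its solid top part, z = 74 to 89 mm, is the grip (across the 8 mm); under it the eye, a window 20 mm wide, z = 54 to 74 mm, goes right through along x. The hanger's back (x = 46 mm) is flat down to the table
- pot3: same as pot1 and pot2. Beware overhead: two duct hoods end 0.85 m above the table (x 0.21 to 0.38, y -0.18 to 0.03 m) and 0.79 m above it (x 0.06 to 0.27, y 0.26 to 0.49 m), and a lamp hangs beyond x = 0.6 m near y = 0 to 0.2 m: carry things only as high as needed to clear the hangers and swing across about 0.55 m from the robot's axis
- cap1: black sprung snap cap, 50 g; three alike stand on their plugs (tabs: see cap2; fitting: see cap3). Origin: centre of the plug's underside, z up. Plug 49 mm diameter, 12 mm high; flange 66 mm diameter, z = 12 to 16 mm. Fits any pot at any yaw
- cap2: same as cap1. Two grey pinch tabs stand up on each cap, z = 16 to 41 mm, 16 mm wide in x, outer faces at y = +-22.5 mm when free; each moves inward 6 mm to a stop (outer faces then 33 mm apart). Each carries a lug at z = 1 to 6 mm reaching out to y = +-31 mm when free, too wide for a pot's mouth, and to +-25 mm when pinched
- cap3: same as cap1 and cap2. With its tabs pinched to the stops a cap drops into a pot's mouth until its flange lies on the rim (cap origin 30 mm above the pot's underside); when the tabs are let go, the lugs spring out under the lip
- cap1_a (a joint): inward travel (m) of the +y tab of cap1: 0 free (sprung out), 0.006 fully pinched; spring 1.7 N at the start to 3.9 N fully pinched
- cap1_b (a joint): inward travel (m) of the -y tab of cap1: 0 free (sprung out), 0.006 fully pinched; spring 1.7 N at the start to 3.9 N fully pinched
- cap2_a (a joint): inward travel (m) of the +y tab of cap2: 0 free (sprung out), 0.006 fully pinched; spring 1.7 N at the start to 3.9 N fully pinched
- cap2_b (a joint): inward travel (m) of the -y tab of cap2: 0 free (sprung out), 0.006 fully pinched; spring 1.7 N at the start to 3.9 N fully pinched
- cap3_a (a joint): inward travel (m) of the +y tab of cap3: 0 free (sprung out), 0.006 fully pinched; spring 1.7 N at the start to 3.9 N fully pinched
- cap3_b (a joint): inward travel (m) of the -y tab of cap3: 0 free (sprung out), 0.006 fully pinched; spring 1.7 N at the start to 3.9 N fully pinched
- rack: grey fixed rack. Origin: on the table under the middle of its panel's front face; y along the panel, z up, pegs point to -x. Panel 270 mm wide, 116 mm high. 8 mm steel pegs (see peg1 to peg3). A wooden bumper bar (z = 45 to 67 mm) stands 30 mm out: the flat back of a hung pot's hanger rests on it, pot on the peg-tip side, underside about 43 mm above the table
- peg1 (a point): on the axis of the peg at rack y = +84 mm, 34 mm out from the panel, height 112 mm: where a hung pot's hanger sits; axes as the rack's. The peg leaves the panel at height 106 mm and rises 10 degrees to its tip, 67 mm out at height 118 mm (end of the round tip 4 mm further)
- keeper1 (a joint): angle (rad) of the gravity keeper of peg1: a steel flap 3 x 10 mm pivoted on the peg's axis 60 mm out from the panel, hanging to 24 mm below its pivot at 0. It swings only towards the panel (positive, to 1.45), pushed by the lower edge of an eye being slid on, and falls back to 0 on the robot's side of the hanger, which then cannot come off
- peg2 (a point): on the axis of the peg at rack y = 0 mm, 34 mm out from the panel, height 112 mm: where a hung pot's hanger sits; axes as the rack's. The peg leaves the panel at height 106 mm and rises 10 degrees to its tip, 67 mm out at height 118 mm (end of the round tip 4 mm further)
- keeper2 (a joint): angle (rad) of the gravity keeper of peg2: a steel flap 3 x 10 mm pivoted on the peg's axis 60 mm out from the panel, hanging to 24 mm below its pivot at 0. It swings only towards the panel (positive, to 1.45), pushed by the lower edge of an eye being slid on, and falls back to 0 on the robot's side of the hanger, which then cannot come off
- peg3 (a point): on the axis of the peg at rack y = -84 mm, 34 mm out from the panel, height 112 mm: where a hung pot's hanger sits; axes as the rack's. The peg leaves the panel at height 106 mm and rises 10 degrees to its tip, 67 mm out at height 118 mm (end of the round tip 4 mm further)
- keeper3 (a joint): angle (rad) of the gravity keeper of peg3: a steel flap 3 x 10 mm pivoted on the peg's axis 60 mm out from the panel, hanging to 24 mm below its pivot at 0. It swings only towards the panel (positive, to 1.45), pushed by the lower edge of an eye being slid on, and falls back to 0 on the robot's side of the hanger, which then cannot come off
- vial: a small lidded sample vial, 26 mm diameter, 65 mm high, a bystander; origin at the centre of its underside
- tape: a tape measure, 34 x 83 x 64 mm, a bystander; origin at the centre of its underside

How it is judged:
By the outcome, as a careful person would: the job done as asked, in the order asked, and still so for the second after the job is handed in, with the robot touching nothing.
Of chip1, chip2, chip3 only 2 to 3 are there at a start; the rules pass over those that are not, and their reading is None.
At some moment in a run one of chip1, chip2, chip3 may be knocked a few centimetres aside while the robot is not near it.
It also fails if it takes over 210 s, if anything falls off the work surface, if the arm or the gripper's body presses on something with over 40 N, if the wrist force passes 120 N, or if a joint passes its speed limit or range.

## Robot

A 6-joint arm with a two-finger parallel gripper is mounted at the origin on a cart in front of the work surface, level with it; the furniture and walls round the work are solid. World frame = base frame: x ahead of the robot, y to its left, z up, the work surface at z = 0. Lengths are in m, angles in rad, forces in N, time in s.
With the tool pointing down it reaches from about 0.325 to 0.775 m from the base axis. Payload 5.5 kg.
Tool frame: the origin (TCP) lies between the finger pads; the fingertips stand 8 mm ahead of it and the grasp point (between the pads) lies 11 mm behind it (tcp_to_tips is the distance from the TCP to the fingertips, in m); z points along the fingers, y is the line along which they close (so a half turn about z gives the same grasp; the last joint's range is limited). The gripper opens to 88 mm and grips with 3 to 60 N. Pads are 20 mm wide; open, the fingers measure 115 mm over their backs; the gripper's body (75 mm by 178 mm) begins 61 mm behind the grasp point.
Start: joints at [1.07, 0.091, 1.231, -0, 1.82, -0.057], TCP at [0.258, 0.542, 0.231] pointing down, gripper open.
Joint ranges: [-2.87, 2.87], [-0.86, 2.18], [0.17, 2.46], [-1.51, 4.65], [0.06, 2.69], [-2.65, 2.65]. Speed limits (rad/s): [2.57, 2.57, 3.01, 3.14, 3.14, 3.14].

## Interface

Orientations are given as a unit quaternion [w, x, y, z].
In Python, from bench import * gives the robot as it stands. Calls block until the motion is done:
- move_to(position, orientation): joint-space move of the TCP to a pose.
- move_l(position, speed=0.15, orientation=None): straight line of the TCP; orientation=None keeps the orientation; speed is the mean speed in m/s.
- movej(angles): joint-space move.
- gripper_open() and close(): open the fingers fully, or close them until they stop; the grip force is fixed at half the most.
- hold(seconds).
- inverse_kinematics(position, orientation): joint angles nearest the present ones, or None.
- state(): the state.
- get_image(name): name is "scene" or "top"; returns a dict with "frame" (480x640x3 uint8, blue, green, red), "depth" (480x640 float32, m along the optical axis (not along the pixel's ray), 0 where there is no reading), "camera_matrix" (3x3 intrinsics, pixels), "k1" (the pictures are not rectified: a ray, as slopes to the right and down, at radius r is drawn at 1 + k1 r^2 times it, then the intrinsics apply), "view" (4x4, takes a point from world to camera coordinates). Camera axes: x right, y up, looking along -z (the intrinsics and any distortion apply to the point x, -y, -z); pixel columns grow to the right and rows downward; lengths in m; the calibration is good to about 2 mm. A picture is of the moment at which its call begins.
A pose or a line that the arm cannot do raises IKError and nothing moves.
- job_done(): hands the job in; it is judged then, once.
The state is a dict: "time": time; "joint_pos": joint angles; "dq": joint speeds; "joint_torque": joint torques, N m; "ee_pos": TCP position; "ee_rot": TCP orientation; "ft_force": force on the tool from outside, world axes, zero at the start; "moment": the same for the moment, N m; "finger_gap": finger opening in m; "finger_force": force on a finger pad.
Only numpy, scipy, OpenCV 4.12 (cv2) and the standard library are available. Lean on these libraries where they do the work, as an engineer would, in place of code of your own. Each camera call takes 0.05 s, during which the arm holds its last target. There are 200 camera calls.

## Working session

There is one attempt and no reset: what is moved stays moved. The work goes in short steps, each a Python script; the robot and the scene stay as the last script left them, time stands still between calls to the robot, and variables do not carry over. Pictures are saved under pics/ and viewed, at most 14 in all, crops included, and the job is handed in when it is done.

```bash
ls; mkdir -p pics; cat > h.py <<'E'
from bench import *
import numpy as np, cv2
def snap(name):
    return get_image(name)
def world(im,u,v,z=None):
    K=np.array(im["camera_matrix"]);k1=im["k1"]
    x=(u-K[0,2])/K[0,0];y=(v-K[1,2])/K[1,1]
    rd=np.hypot(x,y);r=rd
    for _ in range(20): r=rd/(1+k1*r*r)
    s=r/rd if rd>0 else 1
    ray=np.array([x*s,-y*s,-1.0])
    V=np.array(im["view"]);R=V[:3,:3];t=V[:3,3]
    C=-R.T@t;d=R.T@ray
    if z is None: return C+d*float(im["depth"][int(round(v)),int(round(u))])
    return C+d*(z-C[2])/d[2]
E
python3 - <<'E'
from h import *
for n in("scene","top"):
    im=snap(n);cv2.imwrite(f"pics/{n}0.png",im["frame"])
    import pickle;pickle.dump(im,open(f"{n}0.pkl","wb"))
    V=im["view"];print(n,-V[:3,:3].T@V[:3,3],im["k1"],im["camera_matrix"][0][0])
print(state())
E
```

```text
pics
scene [ 0.01311037 -0.86646473  0.89601852] -0.12844842034005913 473.89515813028646
top [0.40439229 0.00578745 1.15876876] -0.10467913051211024 487.3237909389383
{'time': 0.1, 'joint_pos': array([ 1.07030998e+00,  9.18164433e-02,  1.23177560e+00,  7.51044410e-06,
        1.81981530e+00, -5.66969541e-02]), 'dq': array([-0.00013761, -0.00150174, -0.00109282, -0.00094242,  0.0004733 ,
       -0.00097169]), 'joint_torque': array([ 1.43591387e-03, -4.47855699e+01, -4.07569921e+01,  7.00898166e-02,
        2.83478305e-02, -1.18673192e-04]), 'ee_pos': array([0.25749196, 0.54165183, 0.22959454]), 'ee_rot': array([-2.53022512e-04,  2.20077272e-01,  9.75482020e-01, -8.71363763e-04]), 'ft_force': array([ 0.82469361, -0.24272972,  0.27508945]), 'moment': array([ 0.02845024, -0.01540668,  0.0420065 ]), 'finger_force': 0.0, 'finger_gap': 0.08796685461712854}
```

View pics/scene0.png

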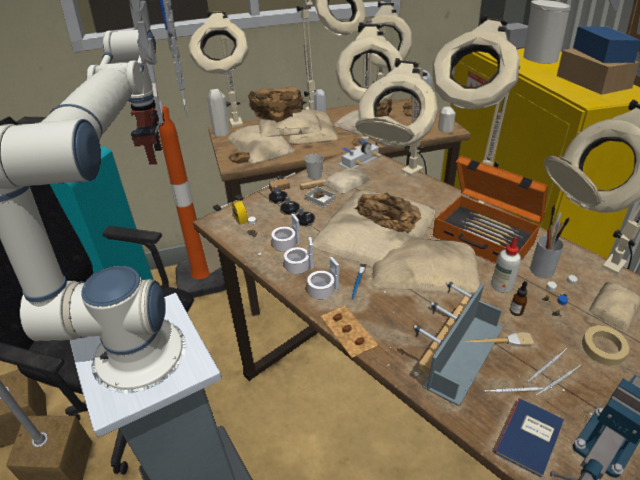

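View pics/top0.png

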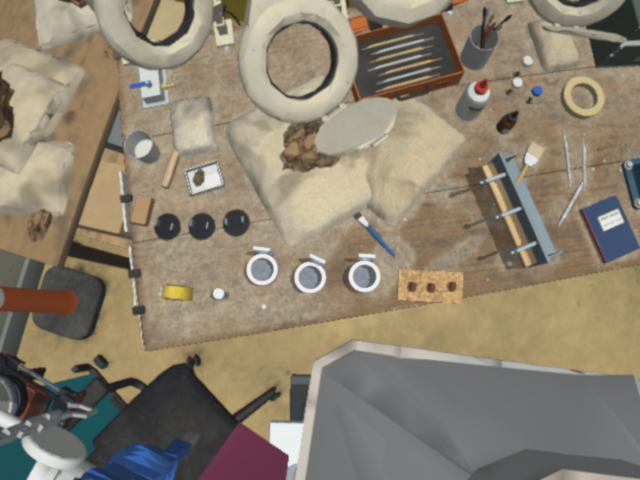

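The top view shows three chips on the cork mat around (430,287), pots at (262,268), (310,277) and (364,275), caps at (167,226), (202,226) and (236,222), and the rack around (518,212). Next I'll enlarge crops.

```bash
python3 - <<'E'
import cv2
a=cv2.imread("pics/top0.png")
cv2.imwrite("pics/c1.png",cv2.resize(a[205:305,140:270],None,fx=6,fy=6,interpolation=cv2.INTER_CUBIC))
cv2.imwrite("pics/c2.png",cv2.resize(a[235:305,285:475],None,fx=4.2,fy=4.2,interpolation=cv2.INTER_CUBIC))
cv2.imwrite("pics/c3.png",cv2.resize(a[145:275,470:560],None,fx=4.6,fy=4.6,interpolation=cv2.INTER_CUBIC))
E
```

```text
(no output)
```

View pics/c1.png

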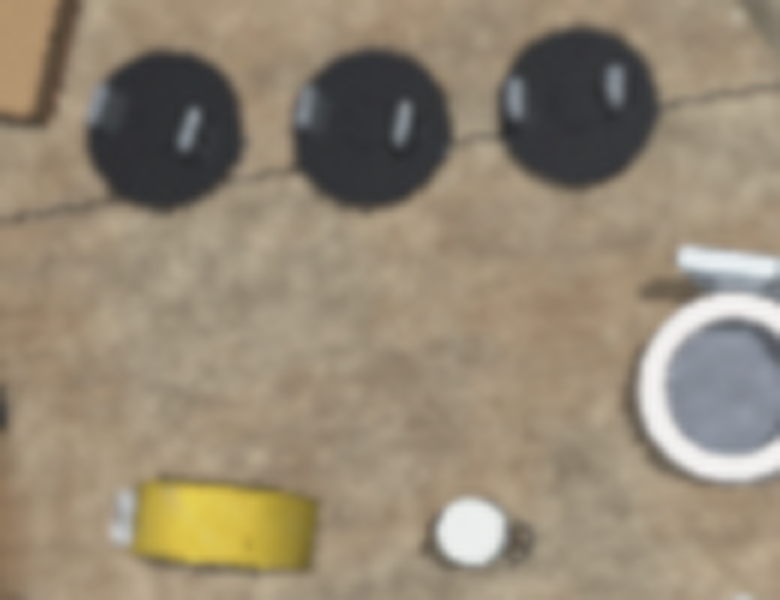

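View pics/c2.png

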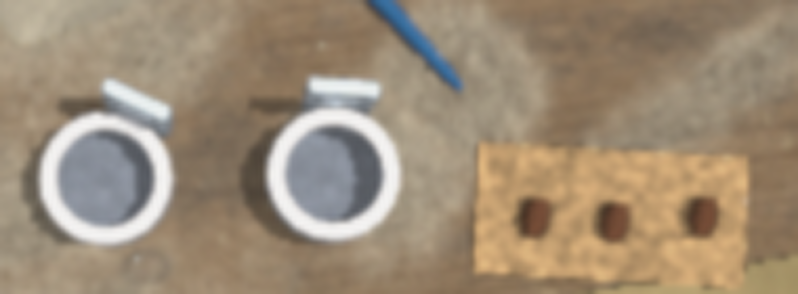

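View pics/c3.png

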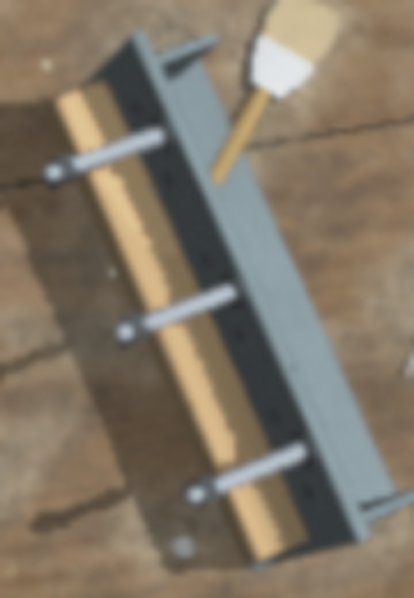

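Readings from the crops: the cap tabs run roughly along the row, the pot hangers face away from the robot, the three chips have their widths along the row (about 45 mm apart), and the pegs point left. I'll measure everything from the depth point cloud by height bands.

```bash
cat >> h.py <<'E'
def cloud(im):
    K=np.array(im["camera_matrix"]);D=np.array([im["k1"],0,0,0,0.])
    h,w=im["depth"].shape
    uv=np.stack(np.meshgrid(np.arange(w),np.arange(h)),-1).reshape(-1,1,2).astype(float)
    p=cv2.undistortPoints(uv,K,D,None,None,None).reshape(h,w,2)
    d=im["depth"][...,None]
    c=np.concatenate([p[...,:1]*d,-p[...,1:]*d,-d],-1)
    V=np.array(im["view"]);return (c-V[:3,3])@V[:3,:3]
def band(P,x0,x1,y0,y1,z0,z1):
    m=(P[...,0]>x0)&(P[...,0]<x1)&(P[...,1]>y0)&(P[...,1]<y1)&(P[...,2]>z0)&(P[...,2]<z1)
    return m
def blobs(P,m,amin=4):
    n,L,st,_=cv2.connectedComponentsWithStats(m.astype(np.uint8))
    for i in range(1,n):
        if st[i,4]<amin: continue
        q=P[L==i];c,s,a=cv2.minAreaRect((q[:,:2]*1000).astype(np.float32))
        yield np.r_[np.round(c,1),np.round(s,1),round(a,1),round(1000*np.median(q[:,2]),1),st[i,4]]
E
python3 - <<'E'
from h import *;import pickle
np.set_printoptions(suppress=True,linewidth=150)
im=pickle.load(open("top0.pkl","rb"));P=cloud(im)
w=lambda u,v,z:np.round(1000*world(im,u,v,z)[:2],1)
c1=lambda u,v:((u+.5)/6-.5+140,(v+.5)/6-.5+205)
c2=lambda u,v:((u+.5)/4.2-.5+285,(v+.5)/4.2-.5+235)
c3=lambda u,v:((u+.5)/4.6-.5+470,(v+.5)/4.6-.5+145)
print("caps flange",[w(*c1(*p),.016) for p in((165,130),(372,128),(578,107))])
print("tabs",[w(*c1(*p),.041) for p in((97,103),(189,130),(305,106),(403,123),(515,99),(615,86))])
print("pots",w(*c1(730,387),.042),w(*c2(106,177),.042),w(*c2(334,174),.042))
print("hang",w(*c2(137,101),.089),w(*c2(344,86),.089),w(262,249,.089))
print("chips",[w(*c2(*p),.019) for p in((536,215),(614,219),(703,214))])
print("pegs tips/base",[w(*c3(*p),.119) for p in((52,172),(125,332),(197,494))],[w(*c3(*p),.108) for p in((160,135),(235,292),(302,452))])
print("panel ends",w(*c3(140,38),.116),w(*c3(358,537),.116))
print("vial,tape",w(*c1(470,532),.065),w(*c1(225,525),.064))
np.random.seed(0)
print("table z",np.round(np.median(P[300:320,220:240,2])*1000,1))
for n,b in {"tabs":(.3,.7,.3,.7,.03,.05),"flange":(.3,.7,.3,.7,.01,.022),"hanger":(.3,.7,-.1,.3,.08,.1),"rim":(.25,.6,-.1,.3,.036,.05),"chip":(.25,.45,-.2,0,.013,.025),"rack":(.3,.8,-.6,-.2,.1,.13)}.items():
    print(n);
    for q in blobs(P,band(P,*b),6): print("  ",q)
E
```

```text
caps flange [array([609.9, 415. ]), array([610.8, 329.7]), array([619.6, 246.4])]
tabs [array([616.2, 434.4]), array([605.4, 396.3]), array([615.1, 350. ]), array([608.3, 310.4]), array([618. , 266.2]), array([623.2, 226.8])]
pots [505.3 178.2] [488.3  65.7] [490.6 -58.9]
hang [524.9  47.3] [533.4 -61.6] [545.9 170.4]
chips [array([ 469.9, -172.7]), array([ 467.8, -216.3]), array([ 470.6, -266.4])]
pegs tips/base [array([ 693.6, -314.4]), array([ 615.4, -346.4]), array([ 537.7, -377.7])] [array([ 716.1, -372.6]), array([ 637.8, -405.6]), array([ 559.6, -434.6])]
panel ends [ 762.8 -362.5] [ 517.7 -456.7]
vial,tape [447.8 271.8] [449.4 366.5]
table z -0.9
tabs
   [679.2 693.4  14.1  39.2  87.   33.6  74. ]
   [615.3 434.2   6.4  16.3  78.9  38.5  24. ]
   [614.9 351.2   5.4  13.5  85.5  39.4  19. ]
   [609.1 310.3   5.3  14.3  78.   40.7  23. ]
   [605.3 396.1   5.6  13.8  69.   39.4  21. ]
   [466.9 381.2   0.2  14.    0.9  37.4   7. ]
   [447.4 354.4  19.6  34.4  79.7  40.5  95. ]
   [434.3 384.9   0.2  26.2   0.3  39.1  11. ]
flange
   [667.9 685.3  14.9  63.   75.   17.9  94. ]
  
[... 265 characters left out ...]
6  21.4  16. ]
   [668.8 476.9   8.4  10.9  14.3  21.   10. ]
   [647.9 492.4  12.9   7.6   4.6  20.6  10. ]
   [610.5 414.9  61.3  63.   67.9  15.6 471. ]
   [612.  332.9  62.6  62.9   1.3  15.9 493. ]
   [494.1 494.1  19.3  27.4   2.9  11.3  48. ]
   [442.8 348.7   0.9   9.7  83.3  14.5   6. ]
   [407.4 478.4  17.4  30.1   9.5  11.7  51. ]
hanger
   [548.  172.6  37.8   8.1  83.4  87.9  67. ]
   [533.3 -61.4  37.5   8.3  85.4  88.   69. ]
   [526.4  48.4  36.9   8.1  66.4  87.8  63. ]
rim
   [507.2 178.3  72.7  71.3  15.3  41.2 329. ]
   [492.3 -58.8  69.8  71.   44.7  40.9 332. ]
   [488.7  66.3  69.9  71.   32.2  41.3 316. ]
chip
rack
   [ 629.3 -378.7  270.2   81.6   21.1  114.  1087. ]
```

```bash
cat >> h.py <<'E'
from scipy.spatial.transform import Rotation as Rn
def ori(phi,tilt=0):
    """tool down, closing axis at world angle phi (deg); tilt (deg) about the closing axis"""
    f=np.radians(phi);R=np.array([[-np.sin(f),np.cos(f),0],[np.cos(f),np.sin(f),0],[0,0,-1]]).T
    R=R@Rn.from_euler("y",tilt,degrees=True).as_matrix()
    q=Rn.from_matrix(R).as_quat();return np.r_[q[3],q[:3]]
POT={1:(548.0,172.6,-7.0),2:(526.4,48.4,-24.2),3:(533.3,-61.4,-4.3)} # hanger top centre (mm), yaw deg
CAP={1:(610.3,415.2,75.3),2:(612.0,330.8,81.9),3:(620.6,246.5,97.5)} # centre, closing angle
RY=-68.9;xr=np.array([np.cos(np.radians(RY)),np.sin(np.radians(RY))]);yr=np.array([-xr[1],xr[0]])
E
python3 - <<'E'
from h import *;import pickle
np.set_printoptions(suppress=True,linewidth=150,precision=3)
P=cloud(pickle.load(open("top0.pkl","rb")))
for q in blobs(P,band(P,.44,.5,-.31,-.13,.010,.025),6): print("chip",q)
O=np.array([.6402,-.4069])
Q=P[band(P,.4,.85,-.6,-.2,.1,.13)];a=-(Q[:,:2]-O)@xr*1000;l=(Q[:,:2]-O)@yr*1000
print("out max",np.sort(a)[-8:],"lat",l.min(),l.max())
for c in(84,0,-84):
    m=(abs(l-c)<15)&(a>10);print(c,a[m].max(),[(np.median(l[m&(a>s)&(a<s+25)]).round(1),np.median(Q[m&(a>s)&(a<s+25),2]).round(4)) for s in(12,35,50)])
m=(a<8)&(abs(abs(l)-42)<30);print("panel face out", np.percentile(a[m],[1,50,90,97,99.5]))
for n,lat in((1,84),(2,0),(3,-84)):
    p=O+yr*lat/1000-xr*.034
    for t in(0,-10,10,-20,20,-30,30):
        r=[inverse_kinematics([*(p-xr*d),.145],ori(RY,t)) for d in(0,.06)]
        if all(x is not None for x in r): print(n,t,np.array(r[0]));break
for k,v in POT.items(): print(k,np.array(inverse_kinematics([v[0]/1e3,v[1]/1e3,.1],ori(v[2]))))
E
```

```text
chip [ 468.8 -172.9   14.7   21.7   88.    16.4   61. ]
chip [ 466.6 -219.5   17.1   21.6   85.2   15.8   61. ]
chip [ 469.6 -267.2   16.1   21.2   78.2   14.9   56. ]
out max [69.976 69.984 70.047 70.066 70.427 70.672 71.037 71.15 ] lat -135.13692580256458 135.0813576690925
84 71.03664534294593 [(np.float64(83.3), np.float64(0.1136)), (np.float64(83.1), np.float64(0.1172)), (np.float64(82.5), np.float64(0.1193))]
0 70.42737362546862 [(np.float64(-0.9), np.float64(0.1128)), (np.float64(-2.3), np.float64(0.1168)), (np.float64(-2.2), np.float64(0.1197))]
-84 71.14954357000745 [(np.float64(-84.0), np.float64(0.1136)), (np.float64(-84.4), np.float64(0.1179)), (np.float64(-84.4), np.float64(0.1197))]
panel face out [-8.509 -1.752  0.238  1.013  1.952]
1 0 [-0.498  0.629  0.721 -0.     1.792  0.705]
2 0 [-0.585  0.455  0.953 -0.     1.733  0.617]
3 0 [-0.685  0.316  1.127 -0.     1.698  0.517]
1 [ 0.246  0.036  1.519 -0.     1.586  0.368]
2 [ 0.027 -0.088  1.641 -0.     1.588  0.45 ]
3 [-0.178 -0.065  1.619 -0.     1.587 -0.103]
```

```bash
cat >> h.py <<'E'
O=np.array([.6402,-.4069])-.0006*yr
def near(x,y,phi):
    q1=np.degrees(np.arctan2(y,x));return q1-((q1-phi+90)%180-90)
def st(tag):
    s=state();print(tag,"t=%.1f gap=%.1f ff=%.1f"%(s["time"],s["finger_gap"]*1e3,s["finger_force"]),"F",np.round(s["ft_force"],1),"p",np.round(s["ee_pos"]*1e3,1));return s
def pot(k):
    x,y,a=POT[k];u=np.array([np.cos(np.radians(a)),np.sin(np.radians(a))])
    return np.array([x,y])/1e3-.042*u,a
def chips():
    P=cloud(get_image("top"))
    return sorted([q for q in blobs(P,band(P,.36,.56,-.34,-.11,.009,.025),25) if q[6]<120],key=lambda q:q[1])
def chip(x,y,phi,off,k):
    """m, deg, m: pick the chip with the gripper shifted by off to -y along the closing axis, drop it in pot k"""
    u=np.array([np.cos(np.radians(phi)),np.sin(np.radians(phi))]); u*=-np.sign(u[1])
    g=np.array([x,y])+u*off;o=ori(near(x,y,phi))
    move_to([*g,.10],o);move_l([*g,.020],.15);close();st("chip gripped")
    move_l([*g,.14],.25);c,a=pot(k);o=ori(near(*c,a+90))
    move_to([*c,.14],o);move_l([*c,.054],.12);st("over pot");gripper_open();st("dropped");move_l([*c,.13],.25)
def cap(j,k,off):
    """take cap j (shifted off along -y) and set it on pot k"""
    x,y,phi=CAP[j];g=np.array([x,y])/1e3;u=np.array([np.cos(np.radians(phi)),np.sin(np.radians(phi))]);u*=-np.sign(u[1])
    g=g+u*off;o=ori(near(*g,phi))
    move_to([*g,.14],o);move_l([*g,.028],.15);close();st("cap gripped")
    move_l([*g,.14],.2)
    c,a=pot(k);o=ori(near(*c,a+90));move_to([*c,.15],o);hold(.2);st("cap above pot")
    move_l([*c,.075],.15);F0=state()["ft_force"][2]
    for z in np.arange(.071,.0565,-.0025):
        move_l([*c,z],.05);F=state()["ft_force"][2]-F0
        if F>6: print("contact at",z,F)
        if F>20: break
    st("cap down")
E
python3 - <<'E'
from h import *
C=chips();print(C)
q=C[0];chip(q[0]/1e3,q[1]/1e3,78,.027,3)
im=get_image("top");a=im["frame"][200:310,220:480];cv2.imwrite("pics/d1.png",cv2.resize(a,None,fx=3,fy=3,interpolation=cv2.INTER_CUBIC))
E
```

```text
[array([ 470.2, -267.2,   16.6,   20.2,   85.7,   15.7,   61. ]), array([ 466.5, -219.3,   17.5,   21.4,   88.9,   15.3,   63. ]), array([ 468.8, -174.3,   16.6,   21.5,   87.3,   15.3,   59. ])]
chip gripped t=5.0 gap=16.4 ff=30.0 F [-0.  -0.2 -1. ] p [ 464.6 -293.6   20. ]
over pot t=7.4 gap=16.6 ff=30.0 F [-1.   0.2 -0.3] p [491.9 -58.6  54.8]
dropped t=8.6 gap=87.9 ff=0.0 F [ 0.9 -0.8 -0.5] p [491.4 -58.3  54. ]
```

View pics/d1.png

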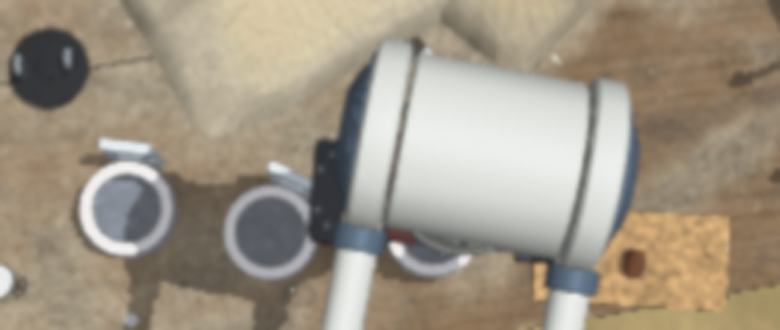

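The arm hides pot3 in this view. I'll look again from over the caps before fitting the cap.

```bash
python3 - <<'E'
from h import *
x,y,phi=CAP[3];move_to([x/1e3,y/1e3,.14],ori(near(x,y,phi)))
im=get_image("top");P=cloud(im)
a=im["frame"][235:305,285:475];cv2.imwrite("pics/d2.png",cv2.resize(a,None,fx=4.2,fy=4.2,interpolation=cv2.INTER_CUBIC))
c,_=pot(3);m=band(P,c[0]-.03,c[0]+.03,c[1]-.03,c[1]+.03,.012,.03);print("in pot3:",list(blobs(P,m,10)))
E
```

```text
in pot3: [array([492.8, -57.8,  14.3,  19.1,  89.4,  17.4,  57. ])]
```

View pics/d2.png

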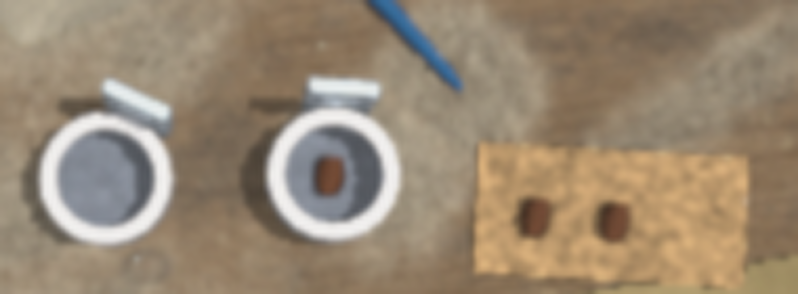

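The chip lies flat in pot3 at crop (330,175), and the other two are still on the mat. Next is the cap.

```bash
python3 - <<'E'
from h import *
cap(3,3,.004)
E
```

```text
cap gripped t=13.6 gap=31.0 ff=30.0 F [ 0.7 -0.4  1.6] p [621.3 242.6  28.4]
cap above pot t=16.9 gap=31.0 ff=30.0 F [ 0.6 -0.1  0.1] p [491.5 -58.1 150. ]
contact at 0.06599999999999999 9.599064687262649
contact at 0.06349999999999999 14.321072074329981
contact at 0.060999999999999985 16.42626705427269
contact at 0.05849999999999998 23.148681655183584
cap down t=19.1 gap=31.7 ff=35.4 F [-14.1   0.6  23.9] p [491.2 -58.4  62.8]
```

```bash
python3 - <<'E'
from h import *
im=get_image("scene");cv2.imwrite("pics/s1.png",cv2.resize(im["frame"][245:325,250:370],None,fx=6.5,fy=6.5,interpolation=cv2.INTER_CUBIC))
p=state()["ee_pos"];move_l([p[0],p[1],.12],.1);hold(.3);st("up")
im=get_image("scene");cv2.imwrite("pics/s2.png",cv2.resize(im["frame"][220:320,250:370],None,fx=6,fy=6,interpolation=cv2.INTER_CUBIC))
E
```

```text
up t=20.2 gap=31.5 ff=31.3 F [ 0.2  0.  -0.8] p [490.9 -58.4 119.4]
```

View pics/s2.png

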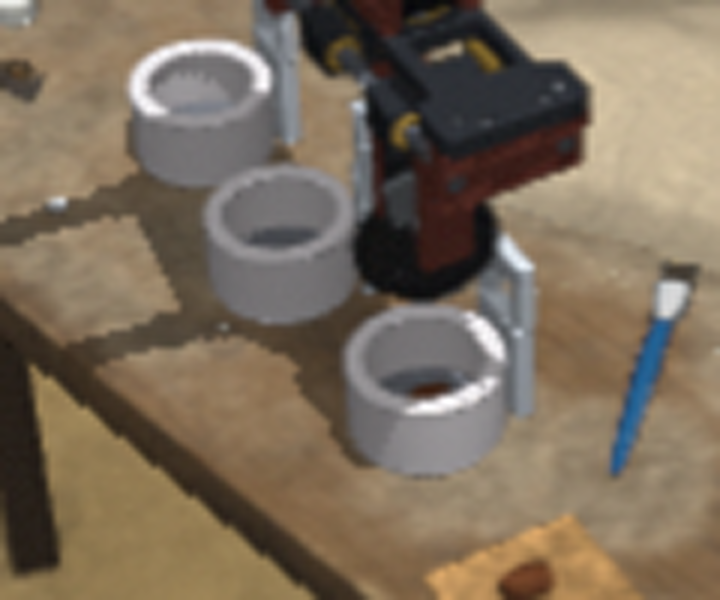

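The cap is held above pot3, and its flange looks slightly tilted. I'll measure the tilt from the depth data.

```bash
cat >> h.py <<'E'
def plane(q):
    c=q.mean(0);n=np.linalg.svd(q-c)[2][2];n*=np.sign(n[2]);return c,n
def circ(q):
    A=np.c_[2*q,np.ones(len(q))];s=np.linalg.lstsq(A,(q**2).sum(1),rcond=None)[0];return s[:2],np.sqrt(s[2]+s[:2]@s[:2])
E
cat > meas.py <<'E'
from h import *
def capheld(im):
    P=cloud(im);t=state()["ee_pos"]
    m=band(P,t[0]-.045,t[0]+.045,t[1]-.045,t[1]+.045,t[2]-.03,t[2]-.004)&(im["frame"].max(2)<60)
    q=P[m];c,n=plane(q)
    for _ in range(6): q=P[m][abs((P[m]-c)@n)<.0025];c,n=plane(q)
    print(len(q),"plane c",(c*1e3).round(1),"n",n.round(3),"rms",np.std((q-c)@n)*1e3)
    k=q-c;k=q[np.hypot(*(k[:,:2].T))>0];print("extent x",np.percentile(k[:,0],[1,99])*1e3,"y",np.percentile(k[:,1],[1,99])*1e3)
def rims(im):
    P=cloud(im)
    for k in POT:
        c,a=pot(k);m=band(P,c[0]-.05,c[0]+.05,c[1]-.05,c[1]+.05,.038,.046)
        q=P[m][:,:2];
        for _ in range(5):
            cc,r=circ(q[:]);break
        d=np.hypot(*(P[m][:,:2]-c).T);print(k,len(q),"exp",(c*1e3).round(1),"fit",(cc*1e3).round(1),round(r*1e3,1),"x",np.percentile(q[:,0],[1,99])*1e3,"y",np.percentile(q[:,1],[1,99])*1e3)
if __name__=="__main__":
    im=get_image("scene");capheld(im);rims(im);st("")
E
python3 meas.py
```

```text
172 plane c [482.1 -65.4 107.7] n [-0.186  0.019  0.982] rms 1.2465527825465836
extent x [460.64159089 517.48435429] y [-91.80496531 -32.84823293]
1 148 exp [506.3 177.7] fit [504.8 174.4] 33.0 x [468.74412651 544.06705104] y [139.16275563 210.78702902]
2 154 exp [488.1  65.6] fit [485.1  64.2] 31.8 x [449.52893336 519.17065983] y [29.25765363 98.94090653]
3 198 exp [491.4 -58.3] fit [490.1 -61. ] 32.6 x [454.63231154 528.37652217] y [-94.66237445 -26.05287262]
 t=20.3 gap=31.3 ff=31.3 F [ 0.5 -0.2 -0.5] p [491.1 -58.4 119.7]
```

The cap has rotated about 10° around the pinch axis in the grip, with its +x side up. I'll set it flat on the table where it came from, let go and measure again.

```bash
cat >> h.py <<'E'
def capmeas(im,x,y):
    P=cloud(im);x/=1e3;y/=1e3
    T=[q for q in blobs(P,band(P,x-.045,x+.045,y-.045,y+.045,.033,.047),6)]
    m=band(P,x-.045,x+.045,y-.045,y+.045,.011,.021);f=P[m];
    print("tabs",[q[[0,1,5,6]] for q in T],"flange x",np.percentile(f[:,0],[1,99])*1e3,"y",np.percentile(f[:,1],[1,99])*1e3,"n",plane(f)[1].round(3))
E
python3 - <<'E'
from h import *
x,y,phi=CAP[3];g=[x/1e3,(y-4)/1e3];o=ori(near(x,y,phi))
move_l([.491,-.058,.15],.2)
move_to([*g,.12],o);move_l([*g,.05],.15);F0=state()["ft_force"][2]
for z in np.arange(.045,.026,-.003):
    move_l([*g,z],.05);F=state()["ft_force"][2]-F0;print(round(z,4),round(F,1))
    if F>25: break
gripper_open();move_l([*g,.12],.2);move_to([.45,.0,.2],ori(0))
im=get_image("top");[capmeas(im,*CAP[k][:2]) for k in CAP];st("")
P=cloud(im);c,_=pot(3)
print(list(blobs(P,band(P,.44,.6,-.11,0,.08,.1),10)),list(blobs(P,band(P,.44,.54,-.11,0,.036,.048),30)))
cv2.imwrite("pics/c5.png",cv2.resize(im["frame"][200:300,140:270],None,fx=6,fy=6,interpolation=cv2.INTER_CUBIC))
E
```

```text
0.045 -0.1
0.042 0.1
0.039 0.5
0.036 -0.1
0.033 0.6
0.03 0.7
0.027 8.9
tabs [array([615.9, 433.4,  38.3,  23. ]), array([605.3, 396.1,  38.6,  20. ])] flange x [581.40757045 640.02210617] y [384.48693541 444.93196994] n [ 0.005 -0.012  1.   ]
tabs [array([615. , 351.3,  39.3,  17. ]), array([609. , 310.3,  39.5,  20. ])] flange x [581.52119457 640.28990358] y [299.98872518 362.66748891] n [-0.006 -0.     1.   ]
tabs [array([624.2, 222.6,  38.9,  20. ]), array([619.2, 260.7,  40. ,  20. ])] flange x [591.42203836 652.11584625] y [211.36628621 270.92220325] n [-0.001  0.006  1.   ]
 t=28.2 gap=87.9 ff=0.0 F [-0.4  0.2  0.5] p [4.502e+02 4.000e-01 1.990e+02]
[] []
```

View pics/c5.png

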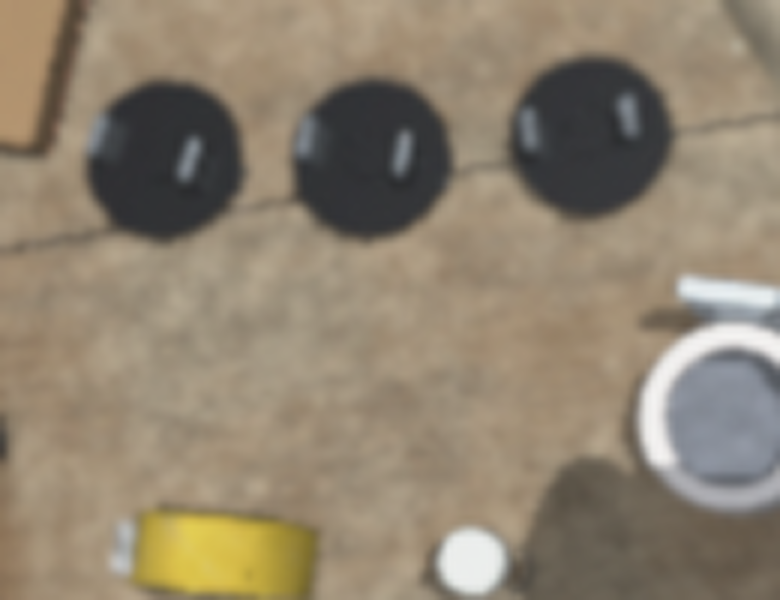

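The cap is flat again at (621.7,241.6) and pot1 and the bystanders are unmoved. This time I'll grip with the fingertips just above the flange so it can't rotate, carry it more slowly, and check the tilt before inserting.

```bash
cat >> h.py <<'E'
CAP[3]=(621.9,241.5,97.5)
TC=.0245
def captake(j,k,off):
    x,y,phi=CAP[j];g=np.array([x,y])/1e3;u=np.array([np.cos(np.radians(phi)),np.sin(np.radians(phi))]);u*=-np.sign(u[1])
    g=g+u*off;o=ori(near(*g,phi))
    move_to([*g,.12],o);move_l([*g,.05],.15);move_l([*g,TC],.05);close();st("cap gripped")
    move_l([*g,.13],.15)
    c,a=pot(k);move_l([*c,.13],.25,orientation=ori(near(*c,a+90)));hold(.2);st("cap above pot")
def capset(k,dx=0,dy=0):
    c,a=pot(k);c=c+np.array([dx,dy]);zt=.030+TC+.0005
    move_l([*c,.072],.15);hold(.1);F0=state()["ft_force"]
    for z in np.r_[np.arange(.069,zt,-.002),zt]:
        move_l([*c,z],.05);F=state()["ft_force"]-F0
        if abs(F).max()>3: print("contact z=%.4f"%z,F.round(1))
        if abs(F).max()>12: break
    return st("cap down")
E
python3 - <<'E'
from h import *;from meas import *
captake(3,3,0)
im=get_image("scene");capheld(im)
cv2.imwrite("pics/s3.png",cv2.resize(im["frame"][220:320,250:370],None,fx=6,fy=6,interpolation=cv2.INTER_CUBIC))
E
```

```text
cap gripped t=31.6 gap=31.7 ff=30.0 F [ 0.7 -0.4  1.9] p [622.1 241.6  24.9]Traceback (most recent call last):
  File "<stdin>", line 2, in <module>
  File "h.py", line 89, in captake
    c,a=pot(k);move_l([*c,.13],.25,orientation=ori(near(*c,a+90)));hold(.2);st("cap above pot")
               ~~~~~~^^^^^^^^^^^^^^^^^^^^^^^^^^^^^^^^^^^^^^^^^^^^^
bench.IKError: the arm cannot follow that straight line within its joint ranges
```

```bash
cat >> h.py <<'E'
def capgo(j,k):
    c,a=pot(k);g=near(*np.array(CAP[j][:2]),CAP[j][2]);f=a+90;f=g-((g-f+90)%180-90)
    move_l([*c,.13],.25,orientation=ori(f));hold(.2);st("cap above pot")
E
sed -i 's/^    c,a=pot(k);move_l(\[\*c,.13\].*$/    capgo(j,k)/' h.py
python3 - <<'E'
from h import *;from meas import *
capgo(3,3)
im=get_image("scene");capheld(im)
cv2.imwrite("pics/s3.png",cv2.resize(im["frame"][220:320,250:370],None,fx=6,fy=6,interpolation=cv2.INTER_CUBIC))
E
```

```text
cap above pot t=34.1 gap=31.0 ff=30.0 F [ 0.2  0.1 -0.1] p [491.7 -57.5 129.9]
165 plane c [476.9 -63.2 120.8] n [-0.044 -0.008  0.999] rms 1.2824468191342637
extent x [456.30310492 513.74244925] y [-90.67716069 -29.28532593]
```

View pics/s3.png

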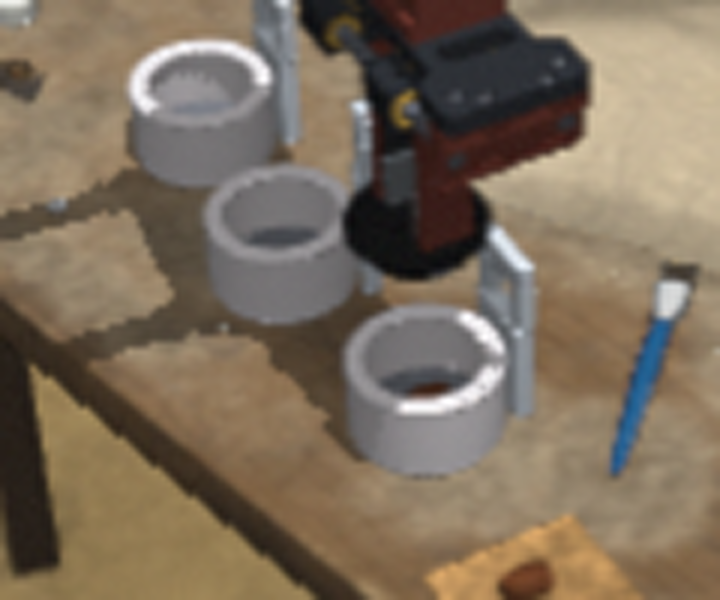

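The cap is level now (about 2.5° off) and centred over pot3, with the chip visible below. Inserting.

```bash
python3 - <<'E'
from h import *
capset(3,.0005,0)
E
```

```text
cap down t=37.0 gap=31.7 ff=30.0 F [ 0.8  0.2 -0.7] p [491.9 -58.3  55. ]
```

```bash
cat >> h.py <<'E'
G=.0885
def caprelease(k):
    p=state()["ee_pos"];F0=state()["ft_force"][2];z=p[2]
    for i in range(3):
        z-=.0007;move_l([p[0],p[1],z],.05);F=state()["ft_force"][2]-F0
        if F>2.5: break
    st("seated F=%.1f"%F);gripper_open();move_l([p[0],p[1],.14],.2)
def grab(k,dx=0):
    x,y,a=POT[k];x/=1e3;y/=1e3;o=ori(a)
    move_to([x,y,.14],o);move_l([x,y,G],.12);close();st("hanger gripped")
    move_l([x,y,G+.03],.08);hold(.2);st("lifted")
def hp(peg,out,und,dl=0):
    p=O+yr*({1:.084,2:0,3:-.084}[peg]+dl)-xr*out;return [*p,und+G]
def bring(k,peg):
    p=state()["ee_pos"];move_l([p[0],p[1],G+.10],.2)
    move_l(hp(peg,.11,.10),.25,orientation=ori(RY));move_l(hp(peg,.095,.056),.15);hold(.2);st("before peg")
E
python3 - <<'E'
from h import *
caprelease(3)
grab(3)
im=get_image("scene");cv2.imwrite("pics/s4.png",cv2.resize(im["frame"][220:320,250:370],None,fx=6,fy=6,interpolation=cv2.INTER_CUBIC))
E
```

```text
seated F=4.3 t=37.3 gap=31.5 ff=30.0 F [-2.1  0.7  3.5] p [492.  -58.3  54.8]
hanger gripped t=42.0 gap=8.0 ff=30.0 F [0.2 0.1 0. ] p [533.2 -61.4  88.5]
lifted t=42.7 gap=7.6 ff=30.0 F [ 0.1  0.3 -2.3] p [533.  -61.4 117.8]
```

View pics/s4.png

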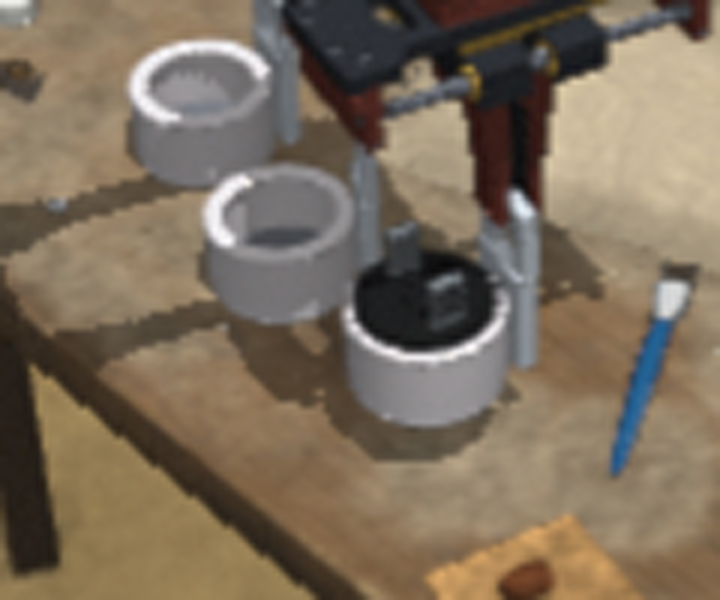

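Pot3 is capped flush with its tabs sprung out, and it is held level by the hanger at (515,240). Now to peg1.

```bash
cat >> h.py <<'E'
def slide(peg,outs=(.08,.07,.062,.055,.048,.042,.038,.0355,.034),dl=0,lim=12):
    F0=state()["ft_force"]
    for d in outs:
        und=.112+(d-.034)*np.tan(np.radians(10))-.064+.0005
        move_l(hp(peg,d,und,dl),.08);F=state()["ft_force"]-F0
        f=np.r_[F[:2]@xr,F[:2]@yr,F[2]];print("out %.1f"%(d*1e3),"F rack",f.round(1))
        if abs(f).max()>lim: break
    return d
def release(peg,out=.034,dl=0):
    move_l(hp(peg,out,.0450,dl),.05);hold(.3);st("lowered");gripper_open();st("released")
    move_l(hp(peg,out,.10,dl),.15)
E
python3 - <<'E'
from h import *;from meas import *
bring(3,1)
im=get_image("scene");cv2.imwrite("pics/s5.png",cv2.resize(im["frame"][260:400,380:500],None,fx=4.2,fy=4.2,interpolation=cv2.INTER_CUBIC))
P=cloud(im);t=state()["ee_pos"]
# rack frame of hanger / peg points from scene cloud
Q=P[band(P,t[0]-.03,t[0]+.03,t[1]-.03,t[1]+.03,t[2]-.04,t[2]-.01)];l=(Q[:,:2]-O)@yr*1e3;a=-(Q[:,:2]-O)@xr*1e3;m=(a>85)&(a<112);print("hanger lat",np.percentile(l[m],[2,98]),"top z tcp",t[2])
E
```

```text
before peg t=45.2 gap=7.4 ff=30.0 F [-0.2 -0.1 -1.1] p [ 684.3 -288.1  146.6]
hanger lat [62.41109853 98.46753899] top z tcp 0.14636642612571654
```

View pics/s5.png

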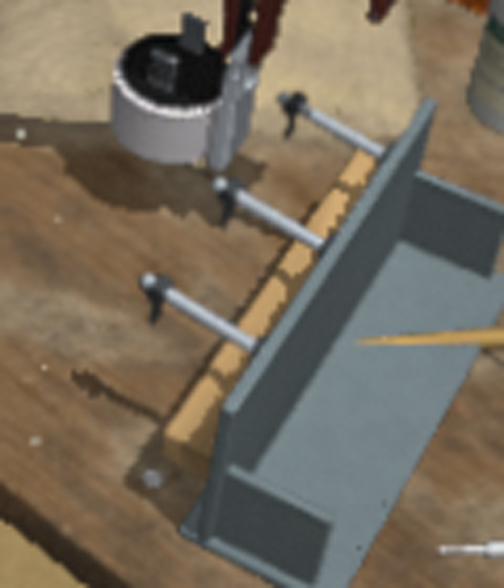

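The pot hangs level in front of peg1, whose tip is at crop (292,103). I'll check the lateral offset against the peg in the same camera, then slide on.

```bash
python3 - <<'E'
from h import *
P=cloud(get_image("scene"));Q=P[band(P,.4,.85,-.6,-.2,.105,.13)];l=(Q[:,:2]-O)@yr*1e3;a=-(Q[:,:2]-O)@xr*1e3
for c in(84,0,-84):
    m=(abs(l-c)<14)&(a>15)&(a<58);print(c,m.sum(),np.percentile(l[m],[5,50,95]).round(1),"z",np.percentile(Q[m,2],[5,50,95]).round(4))
d=slide(1,(.08,.07,.062))
st("")
E
```

```text
84 62 [74.7 79.1 82.3] z [0.1089 0.1151 0.1197]
0 78 [-8.7 -5.4  0.5] z [0.1095 0.1151 0.1215]
-84 86 [-92.8 -89.4 -84.1] z [0.1091 0.115  0.1218]
out 80.0 F rack [-0.6  0.7  0.5]
out 70.0 F rack [-0.   0.5  0. ]
out 62.0 F rack [ 0.3  1.3 -0.5]
 t=46.2 gap=7.4 ff=30.0 F [ 0.8 -0.4 -2.3] p [ 695.6 -319.   141.6]
```

```bash
python3 - <<'E'
from h import *
d=slide(1,(.055,.048,.042,.038,.0355,.034));st("")
if d<=.0356: release(1,d)
im=get_image("scene");cv2.imwrite("pics/s6.png",cv2.resize(im["frame"][260:400,380:500],None,fx=4.2,fy=4.2,interpolation=cv2.INTER_CUBIC))
E
```

```text
out 55.0 F rack [-0.9 -0.6  0.4]
out 48.0 F rack [-1.2 -0.1  0.5]
out 42.0 F rack [ 0.  -0.9 -0. ]
out 38.0 F rack [ 0.5 -0.2  1. ]
out 35.5 F rack [ 0.2 -0.2  0.4]
out 34.0 F rack [-1.5 -1.   0.5]
 t=47.7 gap=7.6 ff=30.0 F [-0.7  0.6 -1.8] p [ 705.8 -345.   137. ]
lowered t=48.2 gap=7.6 ff=30.0 F [-0.2  1.4 -3.1] p [ 705.7 -345.1  133.5]
released t=49.5 gap=87.9 ff=0.0 F [0.  0.4 0.7] p [ 705.8 -345.1  133.5]
```

View pics/s6.png

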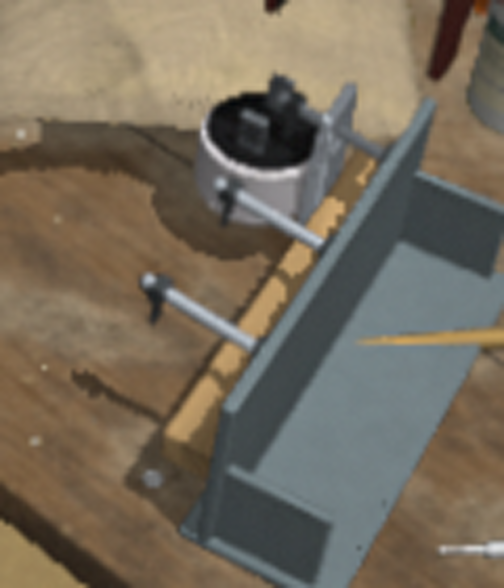

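Pot3 hangs on peg1 with its hanger back against the bumper. One picture is left, so I'll check the rest by numbers, starting with where it hangs and where the chips are.

```bash
cat >> h.py <<'E'
def hung(im,lat):
    P=cloud(im);Q=P[band(P,.35,.85,-.6,-.15,.06,.16)];l=(Q[:,:2]-O)@yr*1e3;a=-(Q[:,:2]-O)@xr*1e3
    m=(abs(l-lat)<22)&(a>20)&(a<50)&(Q[:,2]>.122);print("hanger top: n",m.sum(),"out",np.percentile(a[m],[3,97]).round(1),"lat",np.percentile(l[m],[3,97]).round(1),"z",np.percentile(Q[m,2],[5,50,95]).round(4))
    m=(abs(l-lat)<32)&(a>48)&(a<110)&(abs(Q[:,2]-.088)<.008);q=Q[m];print("flange n",plane(q)[1].round(3),"z",np.median(q[:,2]).round(4))
E
python3 - <<'E'
from h import *
move_l(hp(1,.10,.12),.3);move_to([.5,.05,.2],ori(0))
im=get_image("top");hung(im,84)
P=cloud(im)
for q in blobs(P,band(P,.36,.56,-.34,-.11,.009,.025),25): print(q)
st("")
E
```

```text
hanger top: n 85 out [30.5 39.1] lat [ 67.5 103.2] z [0.1235 0.1299 0.1333]
flange n [-0.034  0.034  0.999] z 0.0872
[ 468.7 -174.3   16.8   21.    89.7   15.3   61. ]
[ 466.4 -219.2   17.2   21.4   89.3   15.2   64. ]
 t=51.9 gap=87.9 ff=0.0 F [0.9 0.5 0.8] p [500.7  49.2 200. ]
```

```bash
cat >> h.py <<'E'
def chipin(k):
    P=cloud(get_image("top"));c,_=pot(k);m=band(P,c[0]-.03,c[0]+.03,c[1]-.03,c[1]+.03,.012,.03);print("in pot",k,list(blobs(P,m,10)))
E
python3 - <<'E'
from h import *;from meas import *
C=chips();q=C[0];chip(q[0]/1e3,q[1]/1e3,89,.027,2)
move_to([.6,.33,.14],ori(82));chipin(2)
captake(2,2,.003);capheld(get_image("scene"))
E
```

```text
chip gripped t=55.0 gap=16.4 ff=30.0 F [-0.4 -0.4 -0.7] p [ 465.8 -246.    20. ]
over pot t=58.3 gap=16.7 ff=30.0 F [ 0.5  0.4 -0.6] p [488.6  65.6  54.9]
dropped t=59.5 gap=88.1 ff=0.0 F [0.8 0.2 0.9] p [488.1  65.6  54. ]
in pot 2 [array([493.9,  65.5,  15.9,  21.2,  63. ,  17.2,  57. ])]
cap gripped t=63.5 gap=31.6 ff=30.0 F [ 0.3 -0.4  1.9] p [611.8 327.9  24.9]
cap above pot t=65.9 gap=31.7 ff=30.0 F [-0.2  0.8 -0.4] p [488.3  66.4 129.8]
159 plane c [481.1  61.  121. ] n [0.009 0.008 1.   ] rms 1.194289205428674
extent x [454.20341928 514.50658029] y [32.24947218 95.84119413]
```

```bash
python3 - <<'E'
from h import *
s=capset(2,-.0003,0)
if s["ee_pos"][2]<.0558:
    caprelease(2);P=cloud(get_image("top"))
    grab(2);bring(2,2)
E
```

```text
cap down t=68.8 gap=31.6 ff=30.0 F [-0.2  0.1 -0.3] p [487.8  65.6  55. ]
seated F=3.3 t=69.0 gap=31.3 ff=30.0 F [-1.  -0.4  3. ] p [487.9  65.6  54.8]
hanger gripped t=73.8 gap=7.9 ff=30.0 F [-1.7 -0.2 -0.1] p [526.3  48.4  88.5]
lifted t=74.5 gap=7.3 ff=30.0 F [ 0.4  0.5 -1.5] p [526.1  48.4 117.8]
before peg t=77.3 gap=7.7 ff=30.0 F [-0.8 -0.2 -2.7] p [ 606.  -318.4  146.4]
```

```bash
python3 - <<'E'
from h import *
P=cloud(get_image("scene"));t=state()["ee_pos"]
Q=P[band(P,t[0]-.04,t[0]+.04,t[1]-.04,t[1]+.04,t[2]-.04,t[2]-.01)];l=(Q[:,:2]-O)@yr*1e3;a=-(Q[:,:2]-O)@xr*1e3;m=(a>85)&(a<112);print("hanger lat",np.percentile(l[m],[2,98]))
d=slide(2)
if d<=.0356:
    release(2,d);move_l(hp(2,.10,.12),.3);move_to([.5,.05,.2],ori(0));im=get_image("top");hung(im,0);hung(im,84)
    P=cloud(im)
    for q in blobs(P,band(P,.36,.56,-.34,-.11,.009,.025),25): print(q)
st("")
E
```

```text
hanger lat [-22.92678377  13.88849801]
out 80.0 F rack [-0.4 -0.1 -0.5]
out 70.0 F rack [-0.3 -0.1 -0.7]
out 62.0 F rack [-0.8  0.7 -0.7]
out 55.0 F rack [-1.1 -0.7 -1.3]
out 48.0 F rack [-1.3  0.6 -1.4]
out 42.0 F rack [ 0.   0.6 -1.4]
out 38.0 F rack [-0.9  0.3 -1.1]
out 35.5 F rack [-1.2  0.7 -0.6]
out 34.0 F rack [-1.2  0.5 -1.3]
lowered t=80.2 gap=7.5 ff=30.0 F [ 0.1  0.4 -2.7] p [ 627.4 -375.4  133.6]
released t=81.5 gap=87.7 ff=0.0 F [ 0.3  0.6 -0.5] p [ 627.4 -375.4  133.5]
hanger top: n 84 out [31.  39.1] lat [-17.7  18.3] z [0.1234 0.1292 0.1331]
flange n [-0.029  0.031  0.999] z 0.0872
hanger top: n 84 out [30.6 39.1] lat [ 67.5 103.2] z [0.1233 0.1296 0.1343]
flange n [-0.018  0.033  0.999] z 0.0871
[ 468.7 -172.9   14.8   21.4   89.5   16.2   58. ]
 t=83.9 gap=87.8 ff=0.0 F [-0.8  0.4  1.4] p [500.6  49.  199.9]
```

Two pots are hung. Now the last chip, gripped centred, then pot1, cap1 and peg3.

```bash
python3 - <<'E'
from h import *;from meas import *
C=chips();q=C[-1];print(q);chip(q[0]/1e3,q[1]/1e3,89,0,1)
move_to([.6,.40,.14],ori(75));chipin(1)
captake(1,1,0);capheld(get_image("scene"))
E
```

```text
[ 469.7 -173.9   15.5   22.6   73.8   15.7   60. ]
chip gripped t=86.8 gap=16.7 ff=30.0 F [ 0.1 -0.4 -0.1] p [ 469.7 -173.9   20. ]
over pot t=90.3 gap=16.6 ff=30.0 F [ 0.3  0.3 -1. ] p [506.8 177.8  54.9]
dropped t=91.4 gap=88.0 ff=0.0 F [-0.   0.6 -0.4] p [506.3 177.7  54. ]
in pot 1 [array([512.5, 178.6,  14.8,  21.2,  76.6,  17.6,  54. ])]
cap gripped t=95.3 gap=31.4 ff=30.0 F [-0.6  0.1  1.5] p [610.5 415.3  24.9]
cap above pot t=97.6 gap=31.3 ff=30.0 F [-0.2  0.2 -0.1] p [506.5 178.5 129.7]
117 plane c [496.2 171.2 120.8] n [0.012 0.021 1.   ] rms 1.2356131820963914
extent x [472.7779105  530.76419903] y [145.0899128  204.29720211]
```

```bash
python3 - <<'E'
from h import *
s=capset(1)
if s["ee_pos"][2]<.0558:
    caprelease(1);grab(1);bring(1,3)
    d=slide(3)
    if d<=.0356:
        release(3,d);move_l(hp(3,.10,.12),.3);move_to([.5,.12,.2],ori(0));im=get_image("top");[hung(im,l) for l in(-84,0,84)]
st("")
im=get_image("scene");cv2.imwrite("pics/end.png",cv2.resize(im["frame"][270:390,390:500],None,fx=5,fy=5,interpolation=cv2.INTER_CUBIC))
E
```

```text
cap down t=100.5 gap=31.5 ff=30.0 F [-0.4  0.1 -0.5] p [506.3 177.7  55. ]
seated F=3.3 t=100.8 gap=31.4 ff=30.0 F [-1.6 -0.9  2.8] p [506.4 177.7  54.8]
hanger gripped t=105.5 gap=7.9 ff=29.9 F [-1.3  0.8  0.4] p [547.9 172.6  88.5]
lifted t=106.2 gap=8.3 ff=29.9 F [ 0.3  0.2 -2.2] p [547.7 172.5 117.8]
before peg t=109.5 gap=7.7 ff=29.9 F [ 0.4  0.5 -2.6] p [ 527.6 -348.8  146.2]
out 80.0 F rack [ 0.7 -0.6  1.6]
out 70.0 F rack [-0.3 -0.9  1. ]
out 62.0 F rack [-0.6 -1.6  1.1]
out 55.0 F rack [ 1.  -0.9 -0.1]
out 48.0 F rack [ 0.1 -0.8  1.3]
out 42.0 F rack [0.5 0.3 0.7]
out 38.0 F rack [ 0.4 -0.5  0.1]
out 35.5 F rack [ 1.4  0.1 -0.1]
out 34.0 F rack [ 0.1 -0.4  0.9]
lowered t=112.4 gap=7.6 ff=29.9 F [-0.2 -0.4 -1.8] p [ 549.1 -405.7  133.6]
released t=113.7 gap=87.6 ff=0.0 F [-0.4  0.3  0.4] p [ 549.  -405.6  133.5]
hanger top: n 82 out [30.1 38.1] lat [-98.2 -63.8] z [0.1234 0.1296 0.1336]
flange n [-0.028  0.041  0.999] z 0.087
hanger top: n 82 out [31.8 39.4] lat [-17.6  18.2] z [0.1234 0.1297 0.1329]
flange n [-0.037  0.028  0.999] z 0.0872
hanger top: n 83 out [30.5 39.2] lat [ 67.2 103.4] z [0.1236 0.1296 0.1335]
flange n [-0.022  0.027  0.999] z 0.0874
 t=116.4 gap=87.6 ff=0.0 F [ 0.4 -0.3  0.3] p [500.4 119.1 199.9]
```

View pics/end.png

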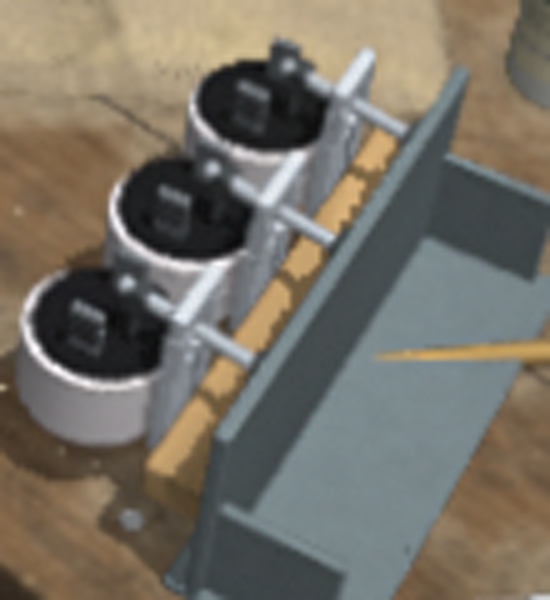

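All three capped pots hang level on the bumper, with dark keepers hanging at the peg tips at about (150,310) and (212,200). Handing in.

```bash
python3 -c "
from h import *
hold(.5);print(job_done())"
```

```text
the job is handed in; nothing more can be done
None
```

I put all three chips in their own capped pots, hung them level on pegs 1 to 3 and handed the job in at about 117 s; keepers 2 and 3 appear shut in the last picture, while keeper 1 was hidden and I infer it closed from where its hanger rests.

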